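Latch the film compartment with its spring bail

ROBOT

A 7-joint arm with a two-finger parallel gripper is mounted at the origin on the work surface. World frame = base frame: x ahead of the robot, y to its left, z up, the work surface at z = 0. Lengths are in m, angles in rad, forces in N, time in s.
With the tool pointing down it reaches from about 0.35 to 0.9 m from the base axis. Payload 7.2 kg.
Tool frame: the origin (TCP) lies between the finger pads; the fingertips stand r.nose_length ahead of it and the grasp point (between the pads) lies 5 mm behind it (r.nose_length is the distance from the TCP to the fingertips, in m); z points along the fingers, y is the line along which they close (so a half turn about z gives the same grasp; the last joint's range is limited). The gripper opens to 88 mm and grips with 3 to 60 N. Pads are 20 mm wide; open, the fingers measure 115 mm over their backs; the gripper's body (75 mm by 178 mm) begins 61 mm behind the grasp point.
Start: joints at [-1.392, 0.411, -0.013, 1.596, 0.006, 1.134, -0.082], TCP at [0.153, 0.606, 0.237] pointing down, gripper open.
Joint ranges: [-2.95, 2.95], [-0.29, 1.99], [-1.47, 1.44], [0.14, 2.54], [-1.03, 4.17], [0.13, 1.85], [-2.86, 2.86]. Speed limits (rad/s): [2.39, 2.39, 3.01, 3.01, 3.14, 3.14, 3.14].

INTERFACE

Orientations are given as a rotation vector (axis times angle).
In Python, from cell import sensors, eyes, r gives the robot as it stands. The module is installed in compiled form; this text tells all that it offers.
- The arm moves only by the tool servo_tool, never from a script. Its arguments are lists of equal length, an entry for each row: "rot": the turn, a rotation vector about the tool's x, y, z in rad, a list of three; "dp": the shift along the tool's x, y, z in mm, a list of three; "jaw": the opening, from 0 (shut) to 1 (fully open). In form: {"rot": [[wx, wy, wz], ...], "dp": [[x, y, z], ...], "jaw": [jaw, ...]}. A call has 1 to 10 rows; each row is the pose to reach, as a shift and turn from the pose commanded when the call began, along the tool's axes at that moment; what a row does not reach only later rows make up. A row lasts 1/10 s, in which the tool goes at most 50 mm and 8.59 degrees, less where a joint would pass 70% of its speed; a pose out of reach is approached as far as the arm can. A call with a gripper value outside its range is refused whole. The fingers move at their own pace and stop on an object; the grip force is fixed at half the most. Time passes only in rows, so rows that repeat a pose let the fingers close. It gives the time, the measured TCP pose, the force, the opening and the grip force at its end, in the units of the state.
- sensors.get_obs(): the state, without advancing time (a new reading comes with each control period).
- eyes.camera(name): name is "scene" or "top" or "wrist"; returns a dict with "image" (480x640x3 uint8, blue, green, red), "fx", "fy", "cx", "cy" (pixels), "rvec" (rotation vector, rad) and "tvec" (3), from world to camera coordinates, as OpenCV has them; the wrist camera has in their place "tool_from_camera" (4x4, takes a point from camera to tool coordinates, whose origin is the TCP and whose axes are the flange's). Camera axes: x right, y down, z forward; pixel columns grow to the right and rows downward; lengths in m; the calibration is good to about 2 mm. The wrist camera is an equidistant fisheye: a pixel r from the principal point sees the ray r / f radians off the axis. A picture is of the moment at which its call begins: read the wrist's pose just before it. There is no depth.
- r.close_job(): hands the job in; it is judged then, once.
The state is a dict: "t": time; "joint_positions": joint angles; "joint_vel": joint speeds; "tau": joint torques, N m; "eef_pos": TCP position; "tool_rot": TCP orientation; "contact_force": force on the tool from outside, world axes, zero at the start; "ft_torque": the same for the moment, N m; "gripper_width": finger opening in m; "finger_force": force on a finger pad.
Only numpy, scipy, OpenCV 4.12 (cv2) and the standard library are available. Lean on these libraries where they do the work, as an engineer would, in place of code of your own. Each camera call takes 0.05 s, during which the arm holds its last target. There are 200 camera calls.

TASK

Latch the pale wooden film compartment: take the wire bail lying flat on its front step, swing it upright, draw it up against its springs, feel it into the front mouths of the two steel keepers on the flap and down behind their lips into the seats, so that by itself it holds the flap fully shut. Work the bail in gently, never forcing it against the keepers, leave the other film gear where it stands, and let go at the end.

Things in the scene. Friction and masses are not known exactly. Their poses are not given: they have to be found in the camera images.
- compartment: Pale wooden box, fixed to the shelf. Origin: on the shelf, below the middle of the bail's pivot axis; +x runs level into the box (away from the robot), y along the bail's crossbar, z up. Front step: 36 high, x = -130 to 14, 260 wide. Box behind it: x = 14 to 164, 260 wide, 118 high, with a 10 thick flap on top (flap top at z = 128 when shut, its front edge at x = 10).
- scoop (a point): Middle of the finger scoop at the step's top, compartment x = -82: a cut in the step, open down to the shelf and to the front, from x = -130 to -34, 64 wide. The bail's grip lies over it, so fingers can straddle the grip from above.
- pivot (a point): Middle of the bail's pivot axis, 42 above the shelf, along the compartment's y.
- bail (a joint): Swing of the bail about its pivot axis, rad: 0 = lying flat towards the robot, 1.571 = upright, limit 1.75. Swings freely and falls flat if let go.
- draw (a joint): How far the wire loop is drawn out of the two spring barrels, m: 0 at rest, stop at 0.034. Pull needed: 4 N to start, plus 0.25 N per mm.
- bail_bar (a point): Middle of the bail's crossbar, 100 from the pivot axis (plus draw). The bail is a U of steel wire 6 thick, legs at y = -45 and 45; on the crossbar's middle sits a black grip tube 38 long, 10 thick, which turns freely, so the tool need not turn with the bail. Lying flat, the crossbar is 42 above the shelf, over the finger scoop, and can be pinched from above.
- flap (a joint): Angle of the flap about its hinge at the box's far top edge (compartment x = 164, z = 118), rad: 0 = shut. It stands slightly ajar on a stiff friction hinge that stays where it is left; the hooked bail's springs pull it shut.
- keeper_bracket: Steel bracket on the flap's front edge carrying two like keepers, 12 wide in y, centred at y = -30 and 30 (48 free between them for fingers). Origin: nominal seat, where the seated crossbar's axis lies, 24 above the flap top; axes as the compartment's, tilting with the flap. Keepers are screwed on through slotted holes: they really sit up to 8 higher or lower (not measured), so feel for the mouth.
- mouth (a point): Nominal middle of the keepers' mouths, in their front face: x = -10, z = 6.75 from the bracket's origin. Each keeper has an L-shaped slot: flat front face x = -10; lip x = -10 to -4.5 with its top at z = 3 (face goes down to z = -13); mouth open to the front z = 3 to 10.5; over it a guard z = 10.5 to 21.5 with the same front face.
- seat (a point): Nominal seat (bracket's origin; compartment x = 4, z = 152 with the flap shut). Behind the lip the slot, x = -4.5 to 4.5, drops to the seat: the crossbar's axis must enter at z = 6 to 7.5, go back to x = 0 and come down to z = 0 (all plus the unmeasured height error). Steel on steel, friction about 0.35.
- amber_jar: Bystander: amber glass jar, black screw lid, 84 across, 120 high; origin under its middle.
- slide_viewer: Bystander: grey plastic slide viewer, about 105 x 80 x 71; origin under its middle.
- opener: Bystander: flat steel cassette opener, 114 long, 34 wide, lying; origin under its middle.
- canister0: Bystander: black plastic film canister, 34 across, 51 high, standing on the compartment's step. Origin under its middle.
- canister1: Bystander: black plastic film canister, 34 across, 51 high, standing on the compartment's step. Origin under its middle.
- canister2: Bystander: black plastic film canister, 34 across, 51 high, standing on the shelf. Origin under its middle.
- canister3: Bystander: black plastic film canister, 34 across, 51 high, standing on the shelf. Origin under its middle.
- canister4: Bystander: black plastic film canister, 34 across, 51 high, standing on the shelf. Origin under its middle.

How it is judged:
By the outcome, as a careful person would: the job done as asked, in the order asked, and still so for the second after the job is handed in, with the robot touching nothing.
It also fails if it takes over 72 s, if anything falls off the work surface, if the arm or the gripper's body presses on something with over 40 N, if the wrist force passes 120 N, or if a joint passes its speed limit or range.

## Working session

There is one attempt and no reset: what is moved stays moved. The work goes in short steps, Python scripts to look and compute and a tool call to move; the robot and the scene stay as the last step left them, time stands still between calls to the robot, and variables do not carry over. Pictures are saved under pics/ and viewed, at most 10 in all, crops included, and the job is handed in when it is done.

Besides the shell and the picture viewer there is one more tool, called after ">>>" as name(argument=value, ...), one argument or row to a line, values as JSON. servo_tool: Moves the arm, as the interface text tells. Its arguments: {"type":"object","properties":{"rot":{"type":"array"},"dp":{"type":"array"},"jaw":{"type":"array"}},"required":["rot","dp","jaw"]}

```bash
mkdir -p pics
python3 - <<'E'
from cell import sensors, eyes, r
import cv2, numpy as np
o=sensors.get_obs(); print(o, r.nose_length)
for n in ("scene","top"):
    c=eyes.camera(n); cv2.imwrite(f"pics/{n}0.png",c["image"]); print(n,{k:np.round(v,4).tolist() for k,v in c.items() if k!="image"})
E
```

```text
{'t': 0.0, 'joint_positions': array([-1.39221247,  0.41189437, -0.01272356,  1.59701101,  0.00553956,
        1.134268  , -0.08220533]), 'joint_vel': array([ 0.00132466, -0.00091008, -0.00046676,  0.00158703, -0.0002436 ,
        0.00114749,  0.00103855]), 'tau': array([-7.21326188e-06, -5.87961066e+01,  6.41657989e-01, -2.91063720e+01,
       -5.38064016e-02,  1.86064403e-02,  1.54395366e-04]), 'eef_pos': array([0.15257942, 0.60561484, 0.23582593]), 'tool_rot': array([-3.86640371e-01, -3.11756686e+00,  2.41966017e-03]), 'contact_force': array([1.15429399, 0.03608421, 0.41392603]), 'ft_torque': array([ 0.01201257,  0.00263307, -0.00789869]), 'finger_force': 0.0, 'gripper_width': 0.08772231354719076} 0.014
scene {'fx': 618.7258, 'fy': 618.7258, 'cx': 321.4395, 'cy': 240.0138, 'rvec': [2.0906, 0.5291, -0.2972], 'tvec': [-0.5175, -0.0386, 1.3458]}
top {'fx': 524.4845, 'fy': 524.4845, 'cx': 320.2122, 'cy': 232.4638, 'rvec': [2.1033, -2.1324, 0.2168], 'tvec': [0.0057, 0.599, 0.8445]}
```

View pics/top0.png

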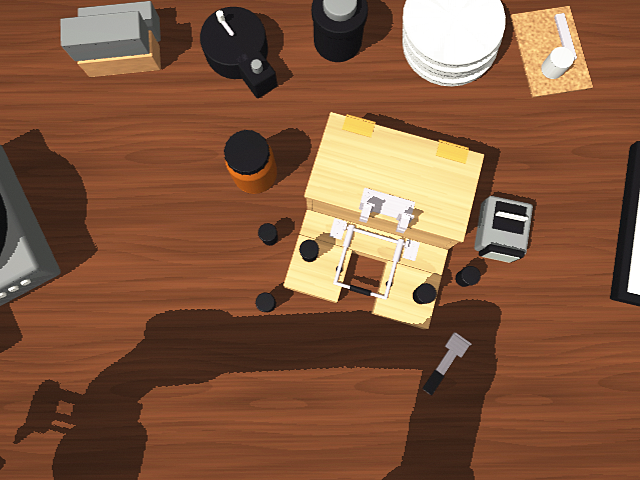

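View pics/scene0.png

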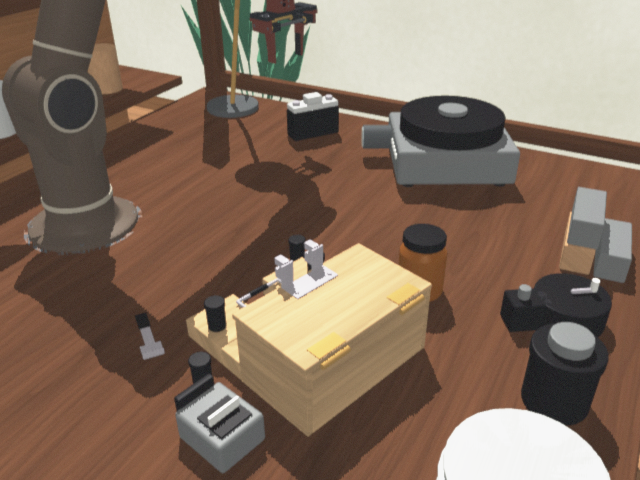

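The top view shows the compartment with the bail's dark grip at about (362,292), barrels at (338,229) and (410,249), and flap keepers at (367,210) and (405,218). In the scene view the keepers are at (285,275) and (315,257).

```bash
cat > h.py <<'E'
import numpy as np, cv2
from scipy.spatial.transform import Rotation as R
def ray(c,p):
    Rm=cv2.Rodrigues(np.array(c["rvec"]))[0]; t=np.array(c["tvec"]).ravel()
    d=Rm.T@np.array([(p[0]-c["cx"])/c["fx"],(p[1]-c["cy"])/c["fy"],1]); return -Rm.T@t,d
def plane(c,p,z):
    o,d=ray(c,p); return o+d*(z-o[2])/d[2]
def proj(c,P): 
    K=np.array([[c["fx"],0,c["cx"]],[0,c["fy"],c["cy"]],[0,0,1.]])
    return cv2.projectPoints(np.array(P,float).reshape(-1,3),np.array(c["rvec"],float),np.array(c["tvec"],float),K,None)[0].reshape(-1,2)
def tri(c1,p1,c2,p2):
    o1,d1=ray(c1,p1);o2,d2=ray(c2,p2)
    s=np.linalg.lstsq(np.c_[d1,-d2],o2-o1,rcond=None)[0]
    a=o1+d1*s[0];b=o2+d2*s[1]; return (a+b)/2,np.linalg.norm(a-b)
E
python3 - <<'E'
from h import *
from cell import eyes
c=eyes.camera("top");im=c["image"]; s=eyes.camera("scene")
for n,p,z in [("stepL",(285,287),.036),("stepR",(433,327),.036),("hingeL",(331,113),.128),("hingeR",(484,154),.128),("barL",(338,229),.042),("barR",(410,249),.042)]:
    print(n,plane(c,p,z).round(4))
g=cv2.cvtColor(im,cv2.COLOR_BGR2GRAY)
m=((im.max(2)<60)).astype(np.uint8); m[:275]=0;m[302:]=0;m[:,:345]=0;m[:,378:]=0
n,l,st,ce=cv2.connectedComponentsWithStats(m)
for i in range(1,n):
    if st[i,4]>15: print("dark",st[i],ce[i],plane(c,ce[i],.042).round(4))
a=cv2.resize(im[180:320,275:455],None,fx=4.4,fy=4.2,interpolation=cv2.INTER_CUBIC)
cv2.imwrite("pics/t1.png",a)
b=cv2.resize(s["image"][230:350,180:360],None,fx=4.4,fy=4.4,interpolation=cv2.INTER_CUBIC)
cv2.imwrite("pics/s1.png",b); print(a.shape,b.shape)
E
```

```text
stepL [0.5082 0.0597 0.036 ]
stepR [ 0.4364 -0.1933  0.036 ]
hingeL [ 0.7886 -0.0231  0.128 ]
hingeR [ 0.7132 -0.2733  0.128 ]
barL [ 0.6085 -0.0341  0.042 ]
barR [ 0.5711 -0.1593  0.042 ]
dark [345 284  26  12 131] [358.72519084 289.93129771] [ 0.5008 -0.0676  0.042 ]
(588, 792, 3) (528, 792, 3)
```

View pics/t1.png

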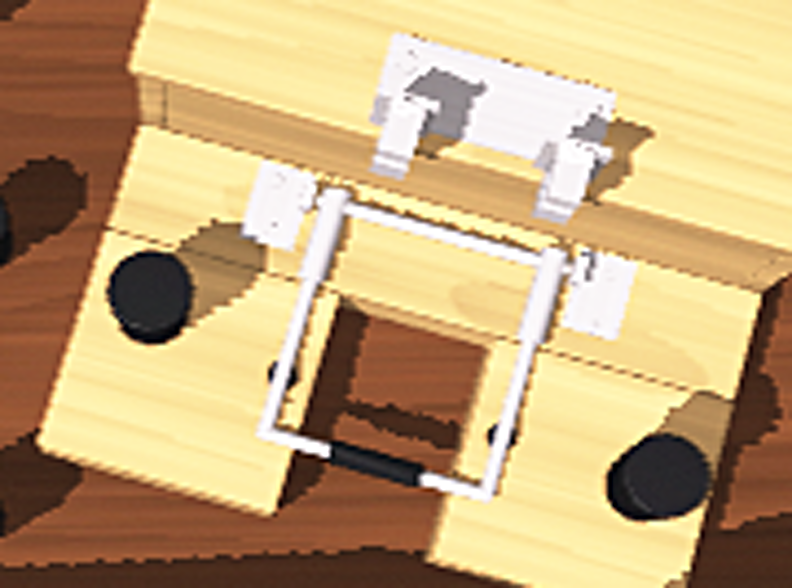

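View pics/s1.png

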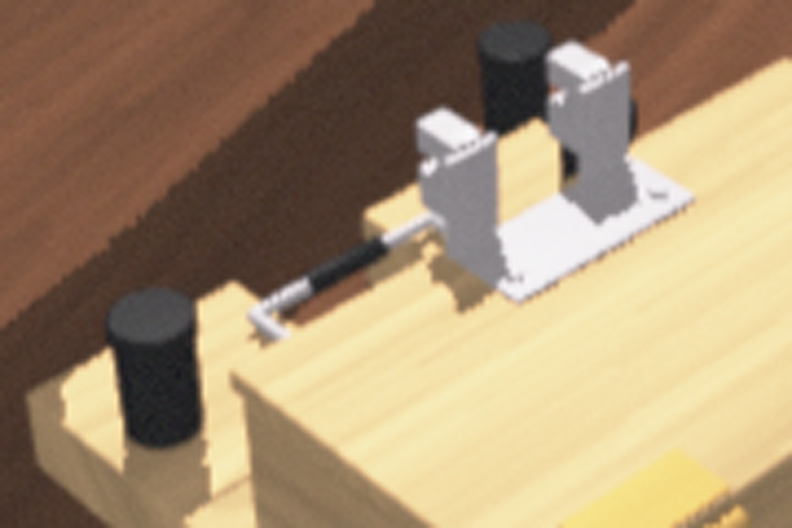

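The top crop shows the bail bar ends at (268,434) and (490,494), the grip centre at (375,464), and the keeper front-top edges at (391,157) and (557,207). In the scene crop the keeper front-top edges run (418,122)-(440,108) and (548,57)-(572,43), and the bail lies flat.

```bash
cat >> h.py <<'E'
def toolR(yaw,alpha):  # tool y along compartment +x (level) at alpha=0, z down; alpha tilts fingers forward
    cx=np.array([np.cos(yaw),np.sin(yaw),0]);up=np.array([0,0,1.])
    z=np.sin(alpha)*cx-np.cos(alpha)*up; y=np.cos(alpha)*cx+np.sin(alpha)*up
    return np.c_[np.cross(y,z),y,z]
def rel(o,pos,Rt):
    R0=R.from_rotvec(o["tool_rot"]).as_matrix()
    return R.from_matrix(R0.T@Rt).as_rotvec().round(3), (1000*R0.T@(np.array(pos)-o["eef_pos"])).round(1)
E
python3 - <<'E'
from h import *
from cell import eyes,sensors
c=eyes.camera("top"); s=eyes.camera("scene")
T=lambda u,v:(275+u/4.4,180+v/4.2); S=lambda u,v:(180+u/4.4,230+v/4.4)
a=plane(c,T(268,434),.042);b=plane(c,T(490,494),.042)
print("bar",a,b,(a+b)/2,np.linalg.norm(a-b),np.degrees(np.arctan2(-(a-b)[0],(a-b)[1])))
print("grip",plane(c,T(375,464),.042), "tri",tri(c,T(375,464),s,S(345,265)))
p=plane(c,T(340,200),.042);q=plane(c,T(560,262),.042);print("piv",(p+q)/2,np.linalg.norm(p-q),np.degrees(np.arctan2(-(p-q)[0],(p-q)[1])))
for n,t,ss in [("R",(557,207),(429,115)),("L",(391,157),(560,50))]: print("keeper fronttop",n,tri(c,T(*t),s,S(*ss)))
yaw=np.radians(-16.3);o=sensors.get_obs()
g=(a+b)/2; print(rel(o,[g[0],g[1],.16],toolR(yaw,0)))
E
```

```text
bar [ 0.51274887 -0.02849955  0.042     ] [ 0.48701257 -0.11465928  0.042     ] [ 0.49988072 -0.07157941  0.042     ] 0.08992138244050708 -16.631124285433838
grip [ 0.49986904 -0.07012518  0.042     ] tri (array([ 0.50132261, -0.06912022,  0.0413941 ]), np.float64(0.0035024463307254364))
piv [ 0.59684276 -0.10282977  0.042     ] 0.09130436636615256 -17.62404848469998
keeper fronttop R (array([ 0.58123901, -0.12399882,  0.17104024]), np.float64(0.0035592112542596074))
keeper fronttop L (array([ 0.60046523, -0.0676008 ,  0.1709963 ]), np.float64(0.0034400161473811257))
(array([-0.   ,  0.   ,  1.609]), array([-502.2, -572.1,   76.7]))
```

>>> servo_tool(
  rot=[
    [0,0,0.1],
    [0,0,0.2],
    [0,0,0.3],
    [0,0,0.4],
    [0,0,0.5],
    [0,0,0.6],
    [0,0,0.7],
    [0,0,0.8],
    [0,0,0.9],
    [0,0,1.0],
  ],
  dp=[
    [-30,-35,0],
    [-60,-70,0],
    [-90,-105,0],
    [-120,-140,0],
    [-150,-175,0],
    [-180,-210,0],
    [-210,-245,0],
    [-240,-280,0],
    [-270,-315,0],
    [-300,-350,0],
  ],
  jaw=[1,1,1,1,1,1,1,1,1,1],
)

```text
t: 1.3
eef_pos: [0.3586, 0.1917, 0.237]
tool_rot: [-1.839, -2.547, -0.002]
contact_force: [0.8, 0.7, 0.0]
gripper_width: 0.0876
finger_force: 0.0
```

Run:
```python
from h import *
from cell import sensors
o=sensors.get_obs(); print(o["eef_pos"],o["joint_positions"],rel(o,[.500,-.0715,.16],toolR(np.radians(-16.8),0)))
```

```text
[0.35860841 0.19166508 0.23695318] [-0.97194008  0.01382933  0.37099465  2.10551545 -0.0064765   1.02222544
 -0.27756181] (array([ 0.001, -0.001,  0.613]), array([-294.3,   51.4,   76.8]))
```

>>> servo_tool(
  rot=[
    [0,0,0.1],
    [0,0,0.2],
    [0,0,0.3],
    [0,0,0.4],
    [0,0,0.5],
    [0,0,0.6],
    [0,0,0.613],
    [0,0,0.613],
    [0,0,0.613],
  ],
  dp=[
    [-40,7,0],
    [-80,14,0],
    [-120,21,15],
    [-160,28,30],
    [-200,35,45],
    [-240,42,60],
    [-280,50,70],
    [-294,51,77],
    [-294,51,77],
  ],
  jaw=[1,1,1,1,1,0.7,0.7,0.7,0.7],
)

```text
t: 2.2
eef_pos: [0.5, -0.0716, 0.1588]
tool_rot: [2.521, 1.873, -0.003]
contact_force: [-0.1, 1.1, -0.2]
gripper_width: 0.0624
finger_force: 0.0
```

Run:
```python
from h import *
from cell import sensors,eyes
o=sensors.get_obs(); c=eyes.camera("wrist"); print(o["eef_pos"],o["joint_positions"],o["contact_force"]); 
print({k:np.round(v,4).tolist() for k,v in c.items() if k!="image"})
cv2.imwrite("pics/w0.png",c["image"])
```

```text
[ 0.50001184 -0.0715504   0.15881126] [-0.48030128  0.33870609  0.65347303  2.00298838 -0.26194503  0.88397816
  0.0209502 ] [-0.14959668  1.07629757 -0.23058941]
{'fx': 371.6483, 'fy': 371.6483, 'cx': 317.9489, 'cy': 241.222, 'tool_from_camera': [[-0.0, -0.9571, -0.2897, 0.0792], [1.0, -0.0, 0.0, -0.0002], [-0.0, -0.2897, 0.9571, -0.1475], [0.0, 0.0, 0.0, 1.0]]}
```

View pics/w0.png

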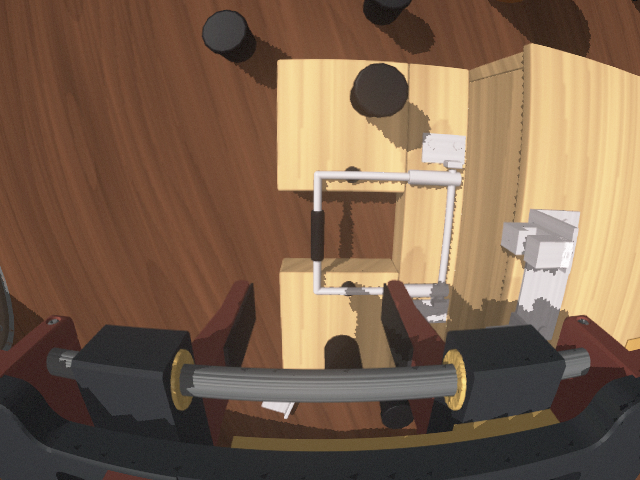

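The wrist view shows the bail bar at column 318, with ends at (318,175) and (318,291). It is centred between the fingers in tool y and aligned in yaw. I'll turn the other points into positions.

```bash
cat >> h.py <<'E'
def wplane(c,o,p,z):
    u=np.array([p[0]-c["cx"],p[1]-c["cy"]]);rr=np.hypot(*u);th=rr/c["fx"]
    d=np.r_[np.sin(th)*u/max(rr,1e-9),np.cos(th)]
    T=np.array(c["tool_from_camera"]);R0=R.from_rotvec(o["tool_rot"]).as_matrix()
    C=o["eef_pos"]+R0@T[:3,3];d=R0@T[:3,:3]@d
    return C+d*(z-C[2])/d[2]
E
python3 - <<'E'
from h import *
from cell import sensors,eyes
o=sensors.get_obs(); c=eyes.camera("wrist")
for n,p,z in [("endL",(318,175),.042),("endR",(318,291),.042),("pivL",(457,178),.042),("pivR",(445,290),.042),("grip",(317,236),.042),("keepL fronttop mid",(526,252),.173),("kfr",(526,236),.173),("kfb",(526,266),.173),("scoopfront",(280,59),.036)]:
    P=wplane(c,o,p,z); 
    y=np.radians(-16.8); d=P[:2]-[.596,-.1015]
    print(n,P.round(4),"comp",d@[np.cos(y),np.sin(y)],d@[-np.sin(y),np.cos(y)])
E
```

```text
endL [ 0.5133 -0.0236  0.042 ] comp -0.1016770238162788 0.050717798225916474
endR [ 0.4875 -0.1097  0.042 ] comp -0.10149631836151642 -0.039250292657125124
pivL [ 0.6129 -0.0533  0.042 ] comp 0.0022801151258982025 0.051010917295633465
pivR [ 0.5862 -0.1402  0.042 ] comp 0.0017551895600974934 -0.03984721589564866
grip [ 0.4996 -0.0668  0.042 ] comp -0.10232742661763572 0.005402417643173781
keepL fronttop mid [ 0.594  -0.0627  0.173 ] comp -0.013172794842338657 0.03654956035153863
kfr [ 0.5947 -0.0556  0.173 ] comp -0.014494970458766783 0.043615095389314996
kfb [ 0.5934 -0.0692  0.173 ] comp -0.011874156265131169 0.030177443241631977
scoopfront [0.5117 0.0657 0.036 ] comp -0.1290399763048101 0.13573331002778133
```

>>> servo_tool(
  rot=[
    [0,0,0],
    [0,0,0],
    [0,0,0],
    [0,0,0],
    [0,0,0],
    [0,0,0],
    [0,0,0],
  ],
  dp=[
    [4.5,0,20],
    [4.5,0,40],
    [4.5,0,60],
    [4.5,0,80],
    [4.5,0,100],
    [4.5,0,111],
    [4.5,0,111],
  ],
  jaw=[0.5,0.5,0.5,0.5,0.5,0.5,0.5],
)

```text
t: 3.0
eef_pos: [0.5005, -0.0634, 0.048]
tool_rot: [-2.515, -1.88, 0.002]
contact_force: [0.2, 0.3, -0.6]
gripper_width: 0.0441
finger_force: 0.0
```

>>> servo_tool(
  rot=[
    [0,0,0],
    [0,0,0],
    [0,0,0],
    [0,0,0],
    [0,0,0],
    [0,0,0],
    [0,0,0],
  ],
  dp=[
    [0,0,0],
    [0,0,0],
    [0,0,0],
    [0,0,0],
    [0,0,0],
    [0,0,0],
    [0,0,0],
  ],
  jaw=[0.3,0.2,0,0,0,0,0],
)

```text
t: 3.7
eef_pos: [0.5013, -0.0647, 0.0488]
tool_rot: [-2.518, -1.878, -0.0]
contact_force: [-1.0, -0.2, 2.8]
gripper_width: 0.009
finger_force: 30.0
```

```bash
cat >> h.py <<'E'
def tcp(y,z,a,off=6):  # plane coords: y=comp x, z=down; bar at (y,z), alpha a
    return np.array([y-off*np.sin(a), z-off*np.cos(a)])
def relp(cur,a0,tgt,a1):
    d=tgt-cur; c,s=np.cos(a0),np.sin(a0)   # tool y=(c,-s), z=(s,c) in (y,down)
    return round(-(a1-a0),3), (round(d@[c,-s],1), round(d@[s,c],1))
E
python3 - <<'E'
from h import *
bar=lambda th:np.array([-1,0.])*0+np.array([-(100+min(4,th/5))*np.cos(np.radians(th)),-(100+min(4,th/5))*np.sin(np.radians(th))])
al=lambda th:np.radians(30*th/80)
for k in (0,40):
    for th in np.arange(k+4,k+41,4): print(th,relp(tcp(*bar(k),al(k)),al(k),tcp(*bar(th),al(th)),al(th)))
E
```

```text
4 (np.float64(-0.026), (np.float64(-0.7), np.float64(-7.0)))
8 (np.float64(-0.052), (np.float64(-0.9), np.float64(-14.1)))
12 (np.float64(-0.079), (np.float64(-0.6), np.float64(-21.3)))
16 (np.float64(-0.105), (np.float64(0.2), np.float64(-28.4)))
20 (np.float64(-0.131), (np.float64(1.5), np.float64(-35.5)))
24 (np.float64(-0.157), (np.float64(4.1), np.float64(-42.2)))
28 (np.float64(-0.183), (np.float64(7.1), np.float64(-48.7)))
32 (np.float64(-0.209), (np.float64(10.6), np.float64(-55.0)))
36 (np.float64(-0.236), (np.float64(14.5), np.float64(-61.0)))
40 (np.float64(-0.262), (np.float64(18.8), np.float64(-66.6)))
44 (np.float64(-0.026), (np.float64(5.9), np.float64(-4.0)))
48 (np.float64(-0.052), (np.float64(12.1), np.float64(-7.5)))
52 (np.float64(-0.079), (np.float64(18.5), np.float64(-10.5)))
56 (np.float64(-0.105), (np.float64(25.2), np.float64(-13.1)))
60 (np.float64(-0.131), (np.float64(32.0), np.float64(-15.2)))
64 (np.float64(-0.157), (np.float64(38.9), np.float64(-16.8)))
68 (np.float64(-0.183), (np.float64(45.9), np.float64(-17.9)))
72 (np.float64(-0.209), (np.float64(53.0), np.float64(-18.5)))
76 (np.float64(-0.236), (np.float64(60.1), np.float64(-18.6)))
80 (np.float64(-0.262), (np.float64(67.2), np.float64(-18.2)))
```

>>> servo_tool(
  rot=[
    [-0.026,0,0],
    [-0.052,0,0],
    [-0.079,0,0],
    [-0.105,0,0],
    [-0.131,0,0],
    [-0.157,0,0],
    [-0.183,0,0],
    [-0.209,0,0],
    [-0.236,0,0],
    [-0.262,0,0],
  ],
  dp=[
    [0,-0.7,-7],
    [0,-0.9,-14.1],
    [0,-0.6,-21.3],
    [0,0.2,-28.4],
    [0,1.5,-35.5],
    [0,4.1,-42.2],
    [0,7.1,-48.7],
    [0,10.6,-55],
    [0,14.5,-61],
    [0,18.8,-66.6],
  ],
  jaw=[0,0,0,0,0,0,0,0,0,0],
)

```text
t: 4.7
eef_pos: [0.5192, -0.0702, 0.1155]
tool_rot: [2.342, 1.747, 0.231]
contact_force: [3.5, -2.7, -4.8]
gripper_width: 0.0093
finger_force: 30.0
```

>>> servo_tool(
  rot=[
    [-0.026,0,0],
    [-0.052,0,0],
    [-0.079,0,0],
    [-0.105,0,0],
    [-0.131,0,0],
    [-0.157,0,0],
    [-0.183,0,0],
    [-0.209,0,0],
    [-0.236,0,0],
  ],
  dp=[
    [0,5.9,-4],
    [0,12.1,-7.5],
    [0,18.5,-10.5],
    [0,25.2,-13.1],
    [0,32,-15.2],
    [0,38.9,-16.8],
    [0,45.9,-17.9],
    [0,53,-18.5],
    [0,60,-18.6],
  ],
  jaw=[0,0,0,0,0,0,0,0,0],
)

```text
t: 5.6
eef_pos: [0.57, -0.0856, 0.1484]
tool_rot: [2.174, 1.621, 0.412]
contact_force: [0.9, -3.1, -6.4]
gripper_width: 0.0087
finger_force: 30.0
```

Run:
```python
from h import *
from cell import sensors,eyes
o=sensors.get_obs(); c=eyes.camera("wrist");s=eyes.camera("scene"); print(o["eef_pos"],o["joint_positions"],o["contact_force"],o["ft_torque"])
z=R.from_rotvec(o["tool_rot"]).as_matrix()[:,2]; b=o["eef_pos"]+.006*z; d=b[:2]-[.597,-.0963]; print("bar",b, d@[.957,-.289])
a=cv2.resize(c["image"][150:350,300:600],None,fx=2,fy=2,interpolation=cv2.INTER_CUBIC)
b=cv2.resize(s["image"][230:340,240:350],None,fx=3.6,fy=3.6,interpolation=cv2.INTER_CUBIC)
w=np.zeros((600,800,3),np.uint8); w[:,:400]=cv2.resize(c["image"],(400,300))[np.r_[0:300,0:300]%300]; w[300:,:]=0; w[:300,:400]=cv2.resize(c["image"],(400,300)); w[:396,400:796]=b
cv2.imwrite("pics/m1.png",w)
```

```text
[ 0.57000017 -0.08563546  0.14843593] [-0.62113266  0.27922756  0.70547727  2.25588711 -0.27460427  0.19236424
 -0.01198621] [ 0.85265263 -3.14534    -6.43454568] [-0.34505787  1.0287376  -0.31499183]
bar [ 0.5727487  -0.0864565   0.14316607] -0.0260532651204776
```

View pics/m1.png

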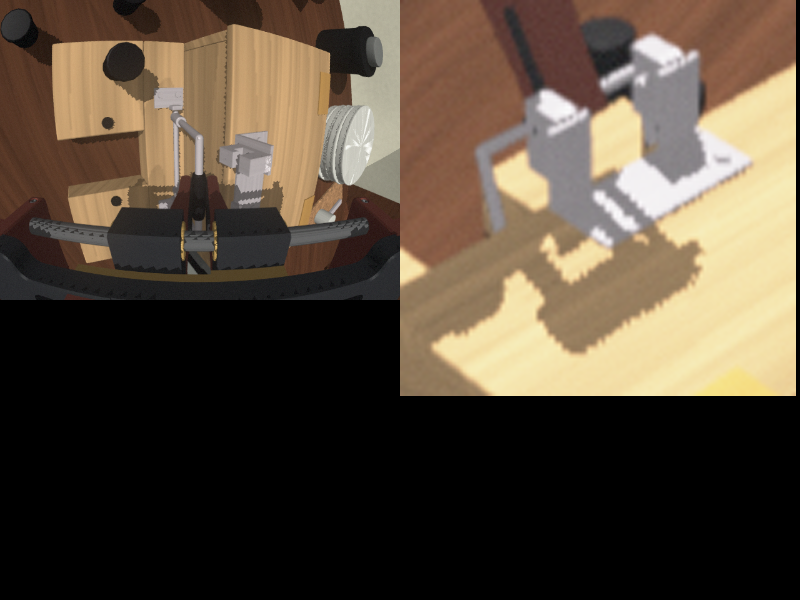

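The composite shows the bail nearly upright in the gripper and in front of both keepers (right pane, keepers at about (555,140) and (665,90)). Joint 6 is near its limit, so I'll take some tilt back.

>>> servo_tool(
  rot=[
    [0.06,0,0],
    [0.12,0,0],
    [0.18,0,0],
    [0.24,0,0],
    [0.298,0,0],
    [0.298,0,0],
  ],
  dp=[
    [0,0.3,0],
    [0,0.7,0.1],
    [0,1,0.1],
    [0,1.4,0.2],
    [0,1.8,0.3],
    [0,1.8,0.3],
  ],
  jaw=[0,0,0,0,0,0],
)

```text
t: 6.3
eef_pos: [0.573, -0.0867, 0.1494]
tool_rot: [2.385, 1.779, 0.177]
contact_force: [1.3, -1.4, -4.8]
gripper_width: 0.0089
finger_force: 30.0
```

```bash
cat > st.py <<'E'
from h import *
from cell import sensors
o=sensors.get_obs(); Rm=R.from_rotvec(o["tool_rot"]).as_matrix(); z=Rm[:,2]; b=o["eef_pos"]+.006*z; d=b[:2]-[.597,-.0963]
cx=np.array([.957,-.289])
print("t",o["t"],"bar x,y,z",(1000*np.array([d@cx,d@[.289,.957],b[2]])).round(1),"alpha",np.arctan2(z[:2]@cx,-z[2]).round(3),"yaw",np.degrees(np.arctan2(Rm[1,1],Rm[0,1])).round(2),"Fx,Fy,Fz",(o["contact_force"][:2]@cx).round(1),(o["contact_force"][:2]@[.289,.957]).round(1),o["contact_force"][2].round(1),"j6",o["joint_positions"][5].round(3),"w",o["gripper_width"].round(4),o["finger_force"])
E
python3 st.py
```

```text
Traceback (most recent call last):
  File "st.py", line 5, in <module>
    print("t",o["t"],"bar x,y,z",(1000*np.array([d@cx,d@[.289,.957],b[2]])).round(1),"alpha",np.arctan2(z[:2]@cx,-z[2]).round(3),"yaw",np.degrees(np.arctan2(Rm[1,1],Rm[0,1])).round(2),"Fx,Fy,Fz",(o["contact_force"][:2]@cx).round(1),(o["contact_force"][:2]@[.289,.957]).round(1),o["contact_force"][2].round(1),"j6",o["joint_positions"][5].round(3),"w",o["gripper_width"].round(4),o["finger_force"])
                                                                                                                                                                                                                                                                                                                                                               ^^^^^^^^^^^^^^^^^^^^^^^^
AttributeError: 'float' object has no attribute 'round'
```

>>> servo_tool(
  rot=[
    [0,0,0],
    [0,0,0],
    [0,0,0],
    [0,0,0],
    [0,0,0],
    [0,0,0],
    [0,0,0],
    [0,0,0],
  ],
  dp=[
    [0,0.5,-2.2],
    [0,0.9,-4.4],
    [0,2.9,-4],
    [0,4.8,-3.6],
    [0,6.8,-3.2],
    [0,8.7,-2.8],
    [0,9.7,-2.6],
    [0,9.7,-2.6],
  ],
  jaw=[0,0,0,0,0,0,0,0],
)

```text
t: 7.1
eef_pos: [0.5806, -0.0886, 0.1537]
tool_rot: [2.386, 1.779, 0.178]
contact_force: [-0.8, -4.2, -4.8]
gripper_width: 0.009
finger_force: 30.0
```

```bash
sed -i 's/o\["gripper_width"\].round(4)/o["gripper_width"]/' st.py; python3 st.py
```

```text
t 7.1 bar x,y,z [-16.7   2.6 147.8] alpha 0.2 yaw -16.57 Fx,Fy,Fz 0.5 -4.2 -4.8 j6 0.672 w 0.009027333636376436 29.9912229180336
```

>>> servo_tool(
  rot=[
    [0,0,0],
    [0,0,0],
    [0,0,0],
    [0,0,0],
  ],
  dp=[
    [0,1,0.2],
    [0,2,0.4],
    [0,3,0.6],
    [0,3.9,0.8],
  ],
  jaw=[0,0,0,0],
)

```text
t: 7.5
eef_pos: [0.5843, -0.0897, 0.1537]
tool_rot: [2.386, 1.779, 0.178]
contact_force: [-1.2, -4.4, -6.3]
gripper_width: 0.0093
finger_force: 30.0
```

```bash
python3 st.py
```

```text
t 7.5 bar x,y,z [-12.9   2.6 147.8] alpha 0.2 yaw -16.57 Fx,Fy,Fz 0.2 -4.6 -6.3 j6 0.676 w 0.009255932734261818 29.991093277931213
```

>>> servo_tool(
  rot=[
    [0,0,0],
    [0,0,0],
    [0,0,0],
    [0,0,0],
  ],
  dp=[
    [-0.5,0.5,0.1],
    [-1,1,0.2],
    [-1,1.5,0.3],
    [-1,2,0.4],
  ],
  jaw=[0,0,0,0],
)

```text
t: 7.9
eef_pos: [0.5861, -0.0906, 0.1538]
tool_rot: [2.385, 1.78, 0.179]
contact_force: [-0.6, -2.4, -6.0]
gripper_width: 0.0091
finger_force: 30.0
```

```bash
python3 st.py
```

```text
t 7.9 bar x,y,z [-10.8   2.3 147.9] alpha 0.2 yaw -16.54 Fx,Fy,Fz 0.2 -2.4 -6.0 j6 0.678 w 0.00905696117916179 29.99129891395569
```

Lateral load eased. Continuing forward.

>>> servo_tool(
  rot=[
    [0,0,0],
    [0,0,0],
    [0,0,0],
    [0,0,0],
  ],
  dp=[
    [-0.5,0.5,0.1],
    [-1,1,0.2],
    [-1,1.5,0.3],
    [-1,2,0.4],
  ],
  jaw=[0,0,0,0],
)

```text
t: 8.3
eef_pos: [0.5876, -0.0916, 0.1537]
tool_rot: [2.386, 1.781, 0.179]
contact_force: [-2.1, 2.2, -3.5]
gripper_width: 0.0088
finger_force: 30.0
```

```bash
python3 st.py
```

```text
t 8.3 bar x,y,z [ -9.2   1.8 147.8] alpha 0.199 yaw -16.52 Fx,Fy,Fz -2.6 1.5 -3.5 j6 0.68 w 0.008784783671179755 29.993074536323547
```

>>> servo_tool(
  rot=[
    [0,0,0],
    [0,0,0],
  ],
  dp=[
    [0,0.5,0.1],
    [0,0.5,0.1],
  ],
  jaw=[0,0],
)

```text
t: 8.5
eef_pos: [0.5876, -0.0917, 0.1535]
tool_rot: [2.386, 1.781, 0.178]
contact_force: [-3.5, 4.2, -2.6]
gripper_width: 0.0095
finger_force: 30.0
```

```bash
python3 st.py
```

```text
t 8.5 bar x,y,z [ -9.2   1.7 147.6] alpha 0.198 yaw -16.52 Fx,Fy,Fz -4.5 3.0 -2.6 j6 0.681 w 0.009494452110266763 29.993736147880554
```

>>> servo_tool(
  rot=[
    [0,0,0],
    [0,0,0],
    [0,0,0],
    [0,0,0],
    [0,0,0],
  ],
  dp=[
    [0,0.1,-0.4],
    [0,0.1,-0.8],
    [0,0.2,-1.2],
    [0,0.3,-1.6],
    [0,0.4,-2],
  ],
  jaw=[0,0,0,0,0],
)

```text
t: 9.0
eef_pos: [0.5875, -0.092, 0.1552]
tool_rot: [2.386, 1.781, 0.177]
contact_force: [-1.5, 4.8, -8.8]
gripper_width: 0.009
finger_force: 30.0
```

```bash
python3 st.py
```

```text
t 9.0 bar x,y,z [ -9.1   1.4 149.4] alpha 0.198 yaw -16.52 Fx,Fy,Fz -2.9 4.2 -8.8 j6 0.685 w 0.00902100050987001 29.99291628599167
```

>>> servo_tool(
  rot=[
    [0,0,0],
    [0,0,0],
    [0,0,0],
    [0,0,0],
  ],
  dp=[
    [0.3,0.1,-0.4],
    [0.6,0.2,-0.8],
    [0.8,0.3,-1.2],
    [0.8,0.4,-1.5],
  ],
  jaw=[0,0,0,0],
)

```text
t: 9.4
eef_pos: [0.5876, -0.0918, 0.1568]
tool_rot: [2.387, 1.78, 0.176]
contact_force: [-3.9, 4.2, -10.8]
gripper_width: 0.0092
finger_force: 30.0
```

```bash
python3 st.py
```

```text
t 9.4 bar x,y,z [ -9.1   1.6 150.9] alpha 0.198 yaw -16.55 Fx,Fy,Fz -4.9 2.9 -10.8 j6 0.688 w 0.009197133582399843 29.99262571334839
```

>>> servo_tool(
  rot=[
    [0,0,0],
    [0,0,0],
    [0,0,0],
    [0,0,0],
  ],
  dp=[
    [0,0.1,-0.4],
    [0,0.1,-0.8],
    [0,0.2,-1.2],
    [0,0.2,-1.5],
  ],
  jaw=[0,0,0,0],
)

```text
t: 9.8
eef_pos: [0.5877, -0.0918, 0.1584]
tool_rot: [2.386, 1.78, 0.177]
contact_force: [-2.5, 2.9, -10.6]
gripper_width: 0.0088
finger_force: 30.0
```

```bash
python3 st.py
```

```text
t 9.8 bar x,y,z [ -9.    1.6 152.5] alpha 0.198 yaw -16.56 Fx,Fy,Fz -3.2 2.1 -10.6 j6 0.691 w 0.008780486161324656 29.99243974685669
```

>>> servo_tool(
  rot=[
    [0,0,0],
    [0,0,0],
    [0,0,0],
    [0,0,0],
  ],
  dp=[
    [0,0.1,-0.4],
    [0,0.2,-0.8],
    [0,0.3,-1.2],
    [0,0.4,-1.5],
  ],
  jaw=[0,0,0,0],
)

```text
t: 10.2
eef_pos: [0.5877, -0.0919, 0.1599]
tool_rot: [2.387, 1.78, 0.177]
contact_force: [-4.7, 3.9, -10.2]
gripper_width: 0.009
finger_force: 30.0
```

```bash
python3 st.py
```

```text
t 10.2 bar x,y,z [ -9.    1.5 154. ] alpha 0.198 yaw -16.56 Fx,Fy,Fz -5.6 2.3 -10.2 j6 0.694 w 0.009015919193717142 29.992410242557526
```

>>> servo_tool(
  rot=[
    [0,0,0],
    [0,0,0],
    [0,0,0],
    [0,0,0],
  ],
  dp=[
    [0,0.1,-0.4],
    [0,0.1,-0.8],
    [0,0.2,-1.2],
    [0,0.3,-1.5],
  ],
  jaw=[0,0,0,0],
)

```text
t: 10.6
eef_pos: [0.5877, -0.0918, 0.1615]
tool_rot: [2.386, 1.78, 0.177]
contact_force: [-4.0, 4.6, -11.2]
gripper_width: 0.0092
finger_force: 30.0
```

```bash
python3 st.py
```

```text
t 10.6 bar x,y,z [ -9.    1.6 155.6] alpha 0.198 yaw -16.56 Fx,Fy,Fz -5.2 3.2 -11.2 j6 0.698 w 0.009237959136814161 29.992337822914124
```

>>> servo_tool(
  rot=[
    [0,0,0],
    [0,0,0],
    [0,0,0],
    [0,0,0],
  ],
  dp=[
    [0,0.1,-0.4],
    [0,0.1,-0.8],
    [0,0.2,-1.2],
    [0,0.2,-1.5],
  ],
  jaw=[0,0,0,0],
)

```text
t: 11.0
eef_pos: [0.5883, -0.092, 0.1635]
tool_rot: [2.386, 1.779, 0.178]
contact_force: [-2.7, 3.3, -8.8]
gripper_width: 0.0089
finger_force: 30.0
```

```bash
python3 st.py
```

```text
t 11.0 bar x,y,z [ -8.4   1.6 157.6] alpha 0.2 yaw -16.57 Fx,Fy,Fz -3.5 2.4 -8.8 j6 0.7 w 0.00889647867946895 29.992737472057343
```

>>> servo_tool(
  rot=[
    [0,0,0],
    [0,0,0],
    [0,0,0],
  ],
  dp=[
    [0,0.2,-0.3],
    [0,0.4,-0.6],
    [0,0.6,-0.8],
  ],
  jaw=[0,0,0],
)

```text
t: 11.3
eef_pos: [0.59, -0.0925, 0.1652]
tool_rot: [2.384, 1.778, 0.181]
contact_force: [1.0, 2.2, -8.5]
gripper_width: 0.009
finger_force: 30.0
```

```bash
python3 st.py
```

```text
t 11.3 bar x,y,z [ -6.6   1.6 159.3] alpha 0.203 yaw -16.57 Fx,Fy,Fz 0.4 2.4 -8.5 j6 0.701 w 0.009048794707768036 29.991934597492218
```

>>> servo_tool(
  rot=[
    [0,0,0],
    [0,0,0],
    [0,0,0],
    [0,0,0],
  ],
  dp=[
    [0,1,0.2],
    [0,2,0.4],
    [0,3,0.6],
    [0,4,0.8],
  ],
  jaw=[0,0,0,0],
)

```text
t: 11.7
eef_pos: [0.593, -0.0933, 0.1646]
tool_rot: [2.385, 1.779, 0.179]
contact_force: [-1.6, 2.0, -4.7]
gripper_width: 0.009
finger_force: 30.0
```

```bash
python3 st.py
```

```text
t 11.7 bar x,y,z [ -3.5   1.7 158.8] alpha 0.2 yaw -16.56 Fx,Fy,Fz -2.1 1.4 -4.7 j6 0.706 w 0.009021858490366762 29.99302089214325
```

>>> servo_tool(
  rot=[
    [0,0,0],
    [0,0,0],
    [0,0,0],
    [0,0,0],
  ],
  dp=[
    [0,0.2,-0.6],
    [0,1.2,-0.4],
    [0,2.2,-0.2],
    [0,3.1,0],
  ],
  jaw=[0,0,0,0],
)

```text
t: 12.1
eef_pos: [0.5957, -0.0942, 0.1649]
tool_rot: [2.386, 1.779, 0.178]
contact_force: [0.2, 0.5, -8.7]
gripper_width: 0.0091
finger_force: 30.0
```

```bash
python3 st.py
```

```text
t 12.1 bar x,y,z [ -0.7   1.7 159. ] alpha 0.2 yaw -16.56 Fx,Fy,Fz 0.1 0.5 -8.7 j6 0.71 w 0.00905349953330175 29.992055296897888
```

Free again. Now to the slot (x about 4).

>>> servo_tool(
  rot=[
    [0,0,0],
    [0,0,0],
    [0,0,0],
    [0,0,0],
    [0,0,0],
  ],
  dp=[
    [0,1,0.1],
    [0,2,0.3],
    [0,3,0.5],
    [0,3.9,0.7],
    [0,4.4,0.8],
  ],
  jaw=[0,0,0,0,0],
)

```text
t: 12.6
eef_pos: [0.5999, -0.0954, 0.1651]
tool_rot: [2.386, 1.779, 0.178]
contact_force: [0.3, 0.6, -8.5]
gripper_width: 0.0092
finger_force: 30.0
```

```bash
python3 st.py
```

```text
t 12.6 bar x,y,z [  3.7   1.7 159.2] alpha 0.2 yaw -16.56 Fx,Fy,Fz 0.2 0.6 -8.5 j6 0.715 w 0.009160870585057023 29.99196231365204
```

>>> servo_tool(
  rot=[
    [0,0,0],
    [0,0,0],
    [0,0,0],
    [0,0,0],
  ],
  dp=[
    [0,-0.1,0.8],
    [0,-0.3,1.6],
    [0,-0.5,2.4],
    [0,-0.6,3],
  ],
  jaw=[0,0,0,0],
)

```text
t: 13.0
eef_pos: [0.6, -0.0954, 0.1621]
tool_rot: [2.385, 1.779, 0.179]
contact_force: [-1.1, 1.0, -8.4]
gripper_width: 0.0091
finger_force: 30.0
```

```bash
python3 st.py
```

```text
t 13.0 bar x,y,z [  3.8   1.7 156.2] alpha 0.2 yaw -16.56 Fx,Fy,Fz -1.3 0.6 -8.4 j6 0.708 w 0.009136996239762624 29.992092847824097
```

Dropping behind the lip, with no obstruction.

>>> servo_tool(
  rot=[
    [0,0,0],
    [0,0,0],
    [0,0,0],
    [0,0,0],
  ],
  dp=[
    [0,-0.3,0.8],
    [0,-0.5,1.6],
    [0,-0.7,2.4],
    [0,-0.8,3],
  ],
  jaw=[0,0,0,0],
)

```text
t: 13.4
eef_pos: [0.5998, -0.0953, 0.159]
tool_rot: [2.385, 1.779, 0.179]
contact_force: [0.6, 0.9, -6.4]
gripper_width: 0.0089
finger_force: 30.0
```

```bash
python3 st.py
```

```text
t 13.4 bar x,y,z [  3.6   1.7 153.1] alpha 0.2 yaw -16.56 Fx,Fy,Fz 0.3 1.0 -6.4 j6 0.702 w 0.008947212293375128 29.992328882217407
```

>>> servo_tool(
  rot=[
    [0,0,0],
    [0,0,0],
    [0,0,0],
    [0,0,0],
    [0,0,0],
    [0,0,0],
  ],
  dp=[
    [0,-0.1,0.5],
    [0,-0.2,1],
    [0,-0.3,1.5],
    [0,-0.4,2],
    [0,-0.4,2],
    [0,-0.4,2],
  ],
  jaw=[0,0,0,0,0,0],
)

```text
t: 14.0
eef_pos: [0.5998, -0.0953, 0.157]
tool_rot: [2.385, 1.779, 0.179]
contact_force: [-1.6, 1.2, -2.8]
gripper_width: 0.0092
finger_force: 30.0
```

```bash
python3 st.py
```

```text
t 14.0 bar x,y,z [  3.6   1.8 151.2] alpha 0.2 yaw -16.56 Fx,Fy,Fz -1.9 0.7 -2.8 j6 0.698 w 0.009176939238597248 29.993144273757935
```

>>> servo_tool(
  rot=[
    [0,0,0],
    [0,0,0],
    [0,0,0],
    [0,0,0],
    [0,0,0],
  ],
  dp=[
    [0,-0.1,0.3],
    [0,-0.1,0.6],
    [0,-0.2,0.8],
    [0,-0.2,0.8],
    [0,-0.2,0.8],
  ],
  jaw=[0,0,0,0,0],
)

```text
t: 14.5
eef_pos: [0.5997, -0.0952, 0.1561]
tool_rot: [2.385, 1.78, 0.179]
contact_force: [-1.9, 1.4, -3.6]
gripper_width: 0.0091
finger_force: 30.0
```

```bash
python3 st.py
```

```text
t 14.5 bar x,y,z [  3.5   1.8 150.2] alpha 0.2 yaw -16.55 Fx,Fy,Fz -2.3 0.8 -3.6 j6 0.696 w 0.009054921481774399 29.993150532245636
```

>>> servo_tool(
  rot=[
    [0,0,0],
    [0,0,0],
    [0,0,0],
    [0,0,0],
    [0,0,0],
    [0,0,0],
    [0,0,0],
  ],
  dp=[
    [0,-0.1,0.5],
    [0,-0.2,1],
    [0,-0.3,1.5],
    [0,-0.4,2],
    [0,-0.5,2.5],
    [0,-0.6,3],
    [0,-0.6,3],
  ],
  jaw=[0,0,0,0,0,0,0],
)

```text
t: 15.2
eef_pos: [0.6, -0.0953, 0.1547]
tool_rot: [2.386, 1.779, 0.181]
contact_force: [-10.4, 2.8, 16.1]
gripper_width: 0.009
finger_force: 30.0
```

```bash
python3 st.py
```

```text
t 15.2 bar x,y,z [  3.8   1.8 148.8] alpha 0.201 yaw -16.59 Fx,Fy,Fz -10.7 -0.3 16.1 j6 0.692 w 0.009000581317431432 29.99699056148529
```

>>> servo_tool(
  rot=[
    [0,0,0],
    [0,0,0],
    [0,0,0],
    [0,0,0],
    [0,0,0],
    [0,0,0],
    [0,0,0],
    [0,0,0],
    [0,0,0],
  ],
  dp=[
    [0,0,-1],
    [0,0,-1.8],
    [0,0,-1.8],
    [0,0,-1.8],
    [0,0,-1.8],
    [0,0,-1.8],
    [0,0,-1.8],
    [0,0,-1.8],
    [0,0,-1.8],
  ],
  jaw=[0,0,0,0.1,0.15,0.2,0.25,0.28,0.28],
)

```text
t: 16.1
eef_pos: [0.5995, -0.0952, 0.1548]
tool_rot: [2.385, 1.779, 0.179]
contact_force: [-0.3, -0.3, 0.2]
gripper_width: 0.0246
finger_force: 0.0
```

```bash
python3 st.py
```

```text
t 16.1 bar x,y,z [  3.3   1.7 149. ] alpha 0.2 yaw -16.56 Fx,Fy,Fz -0.2 -0.4 0.2 j6 0.693 w 0.02458490673340822 0.0
```

Released cleanly. Now rising straight up, then back towards the robot.

>>> servo_tool(
  rot=[
    [0,0,0],
    [0,0,0],
    [0,0,0],
    [0,0,0],
    [0,0,0],
    [0,0,0],
    [0,0,0],
    [0,0,0],
    [0,0,0],
    [0,0,0],
  ],
  dp=[
    [0,1,-5],
    [0,2,-10],
    [0,3,-15],
    [0,5,-25],
    [0,8,-40],
    [0,12,-60],
    [0,16,-80],
    [0,20,-100],
    [0,22,-110],
    [0,22,-110],
  ],
  jaw=[0.28,0.28,0.28,0.28,0.28,0.28,0.28,0.28,0.28,0.28],
)

```text
t: 17.1
eef_pos: [0.5999, -0.0952, 0.2688]
tool_rot: [2.384, 1.778, 0.182]
contact_force: [-0.1, -1.0, 0.0]
gripper_width: 0.0246
finger_force: 0.0
```

```bash
python3 st.py
python3 - <<'E'
from h import *
from cell import eyes
c=eyes.camera("wrist");s=eyes.camera("scene")
b=cv2.resize(s["image"][230:370,170:350],None,fx=2.2,fy=2.2,interpolation=cv2.INTER_CUBIC)
w=np.zeros((300,800,3),np.uint8); w[:,:400]=cv2.resize(c["image"],(400,300),interpolation=cv2.INTER_AREA); w[:300,400:796]=b[:300]if b.shape[0]>=300 else 0
cv2.imwrite("pics/end.png",cv2.resize(s["image"][230:350,180:340],None,fx=5,fy=5,interpolation=cv2.INTER_CUBIC)); cv2.imwrite("pics/w_end.png",c["image"])
E
```

```text
t 17.1 bar x,y,z [  3.6   1.9 262.9] alpha 0.203 yaw -16.57 Fx,Fy,Fz 0.2 -1.0 0.0 j6 0.926 w 0.02458505167672743 0.0
```

View pics/end.png

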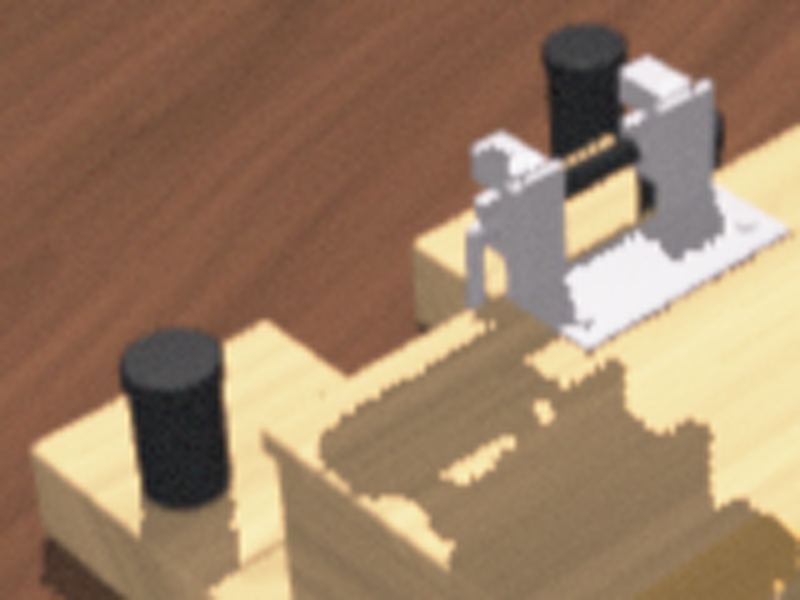

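View pics/w_end.png

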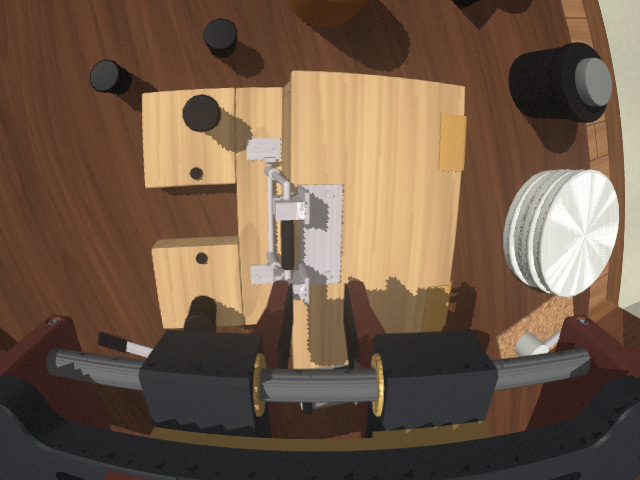

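Both views show the crossbar hooked in both keepers: the grip is at about (600,160) in the scene crop and (287,245) in the wrist view. The flap lies flat, the canisters are standing, and the gripper is clear.

```bash
python3 -c "
from cell import r
print(r.close_job())"
```

```text
the job is handed in; nothing more can be done
None
```

The compartment is latched: the bail sits in both keepers and the flap looks fully shut in the camera views. The other film gear I could see is still standing where it was; the gripper is open and clear, and I handed the job in at about 17 s.

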